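# Scoop the red finial out from under the packing shelf

## Robot

A 6-joint arm with a two-finger parallel gripper is mounted at the origin on the work surface. World frame = base frame: x ahead of the robot, y to its left, z up, the work surface at z = 0. Lengths are in m, angles in rad, forces in N, time in s.
With the tool pointing down it reaches from about 0.25 to 0.725 m from the base axis. Payload 4 kg.
Tool frame: the origin (TCP) lies on the centre line of the jaws, within the pads' length; the fingertips stand 17 mm ahead of it and the grasp point (between the pads) lies 2 mm behind it; z points along the fingers, y is the line along which they close (so a half turn about z gives the same grasp; the last joint's range is limited). The gripper opens to 85 mm and grips with 20 to 120 N. Pads are 22 mm wide; open, the fingers measure 114 mm over their backs; the gripper's body (76 mm by 85 mm) begins 54 mm behind the grasp point. The pads swing forward as they close: fully open they stand 13 mm farther back than shut.
Start: joints at [0, 0.241, 0.005, 1.335, 0, 1.571], TCP at [0.5, -0, 0.248] pointing down, gripper open.
Joint ranges: [-2.72, 2.72], [-1.05, 1.87], [-1.09, 1.28], [-1.99, 2.15], [-1.42, 1.44], [-3.14, 3.14]. Speed limits (rad/s): [2.79, 2.79, 3.14, 3.14, 3.14, 3.14].

## Interface

Orientations are given as a unit quaternion [x, y, z, w].
In Python, from workcell import get_obs, imaging, order gives the robot as it stands.
- The arm moves only by the tool apply_moves, never from a script. Its argument "targets" is a list that holds one entry, the list of rows, each a list of 5 numbers: the shift along the world's x, y, z in units of 40 mm (1.0 is 40 mm), then the turn about the world's z in degrees, then the gripper command: -1 is shut, 1 is fully open, values between are in proportion. In form: [[[dx, dy, dz, turn, fingers], ...]]. A call has 1 to 8 rows; each row shifts and turns the commanded pose from where the row before left it; what a row does not reach is not made up. A row lasts 1/12 s, in which the tool goes at most 41.7 mm and 7.16 degrees, less where a joint would pass 70% of its speed; a pose out of reach is approached as far as the arm can. A call is refused whole if a number of a shift passes 1 or a number of a turn 7.16, either way. A call with a gripper value outside its range is refused whole. The fingers move at their own pace and stop on an object; the grip force is fixed at half the most. Time passes only in rows, so rows that do not move let the fingers close. It gives the time, the measured TCP pose, the force, the opening and the grip force at its end, in the units of the state.
- get_obs(): the state, without advancing time (a new reading comes with each control period).
- imaging.camera(name): name is "scene" or "side" or "wrist"; returns (picture, depth): 384x512x3 uint8, blue, green, red; 384x512 float32, m along the optical axis (not along the pixel's ray), 0 where there is no reading.
- imaging.get_calibration(name): a dict with "camera_matrix" (3x3 intrinsics, pixels), "eye" and "rotation" of the camera in the world; the wrist camera has in their place "hand_eye" (4x4, takes a point from camera to tool coordinates, whose origin is the TCP and whose axes are the flange's). Camera axes: x right, y down, z forward; pixel columns grow to the right and rows downward; lengths in m; the calibration is good to about 2 mm. A picture is of the moment at which its call begins: read the wrist's pose just before it. get_calibration takes no time and is no camera call.
- order.job_done(): hands the job in; it is judged then, once.
The state is a dict: "clock": time; "joint_pos": joint angles; "joint_vel": joint speeds; "tau": joint torques, N m; "eef_pos": TCP position; "tool_rot": TCP orientation; "ft_force": force on the tool from outside, world axes, zero at the start; "ft_torque": the same for the moment, N m; "grip_width": finger opening in m; "grasp_force": force on a finger pad.
Only numpy, scipy, OpenCV 4.12 (cv2) and the standard library are available. Lean on these libraries where they do the work, as an engineer would, in place of code of your own. Each camera call takes 0.05 s, during which the arm holds its last target. There are 200 camera calls.

## Task

A red trophy finial and a brass one stand under the low clear shelf of the packing table. Take the flat scoop by its blue handle, slide it under the shelf lip and beneath the red finial until that stands in the pan, and draw it out until the whole finial is clear of the shelf. Leave the scoop flat on the table with the red finial upright in its pan, do not touch that finial with the gripper, and leave the brass one where it stands.

Things in the scene. Friction and masses are not known exactly. Their poses are not given: they have to be found in the camera images.
- scoop: Loose flat dark steel scoop, 0.35 kg (mm). Origin: underside, under mid-handle; x runs to the front edge, z up. Handle: upright blue fin at the origin, 60 long (x), 16 thick (y), top at z 60. Strip 30 wide, 3 thick from x -40 to the pan. Pan 94 wide, floor 3 thick, walls 8 tall: rear wall x 75, sides to x 161; then a thin ramp, crest 5 high at x 154, down to the front edge on the table at x 180.
- shelf: Fixed clear shelf (mm). Origin: on the table, mid-width, below the front face of its stop bar; x points away from the robot, y left. Board 460 wide (y), x -80 (blue front lip) to 70, z 79 to 86. Alu stop bar along y: x 0 to 10, z 11 to 23; the pan fits beneath it, finials do not. Posts x 0 to 50 at y +-220, feet 4 thick to y +-258; small cartons on the board's rear ends, up to z 135.
- red_finial: Loose red metal finial, 0.08 to 0.17 kg: round foot 40 mm in diameter, 31 tall, lower edge bevelled; curl on top, 59 tall in all. Origin: centre of its underside. It stands under the left or right half of the shelf, foot 5 to 22 mm in front of the stop bar. The scoop pushes it against the bar, then the ramp slides under it and it climbs into the pan.
- brass_finial: Loose finial of the same shape and size in yellow brass, standing under the other half of the shelf, centre at least 120 mm from the red one. To be left alone. Origin: centre of its underside.
Not all that is in view belongs to the job. Of the things that look like the scoop, the largest one is meant.

How it is judged:
By the outcome, as a careful person would: the job done as asked, in the order asked, and still so for the second after the job is handed in, with the robot touching nothing.
It also fails if it takes over 45 s, if anything falls off the work surface, if the arm or the gripper's body presses on something with over 40 N, if the wrist force passes 120 N, or if a joint passes its speed limit or range.

## Working session

There is one attempt and no reset: what is moved stays moved. The work goes in short steps, Python scripts to look and compute and a tool call to move; the robot and the scene stay as the last step left them, time stands still between calls to the robot, and variables do not carry over. Pictures are saved under pics/ and viewed, at most 10 in all, crops included, and the job is handed in when it is done.

Besides the shell and the picture viewer there is one more tool, called after "Call:" by a JSON object that holds its "api" and its "payload". apply_moves: Moves the arm, as the interface text tells. Its arguments: {"type":"object","properties":{"targets":{"type":"array","items":{"type":"array","items":{"type":"array","items":{"type":"number"}}}}},"required":["targets"]}

```bash
mkdir -p pics; cat > h.py <<'E'
import numpy as np, cv2
from workcell import get_obs, imaging, order
def save(n,f):
    p,d=imaging.camera(n); cv2.imwrite('pics/'+f+'.png',p); np.save('pics/'+f+'.npy',d); return p,d
def cal(n):
    c=imaging.get_calibration(n); return np.array(c['camera_matrix']),np.array(c['eye']),np.array(c['rotation'])
def ray(n,u,v,z):
    K,e,R=cal(n); r=R@np.linalg.inv(K)@np.array([u,v,1.]); return e+r*(z-e[2])/r[2]
def cloud(n,d):
    K,e,R=cal(n); v,u=np.indices(d.shape); q=np.stack([u,v,np.ones_like(u)],-1)@np.linalg.inv(K).T
    return (q*d[...,None])@R.T+e
E
python3 - <<'E'
from h import *
a,_=save('scene','s1'); b,_=save('side','d1')
print(cal('scene'),cal('side'),get_obs()['clock'])
E
```

```text
(array([[371.60888773,   0.        , 253.91954087],
       [  0.        , 371.60888773, 186.41563738],
       [  0.        ,   0.        ,   1.        ]]), array([ 0.86819018, -0.66185091,  0.75455064]), array([ 0.89654442,  0.24025718, -0.10104677, -0.35815379])) (array([[457.98973486,   0.        , 254.5510462 ],
       [  0.        , 457.98973486, 195.2598497 ],
       [  0.        ,   0.        ,   1.        ]]), array([ 0.04239463, -0.61446867,  0.64428613]), array([ 0.84963908, -0.32994082,  0.14439692, -0.38522983])) 0.1
```

```bash
sed -i "s/np.array(c\['rotation'\])/Rotation.from_quat(c['rotation']).as_matrix()/; 1a from scipy.spatial.transform import Rotation" h.py; python3 -c "
from h import *
print(ray('scene',256,192,0),ray('side',256,192,0))"
```

```text
[ 0.51526665 -0.05794578  0.        ] [ 0.53835318 -0.06397815  0.        ]
```

View pics/s1.png

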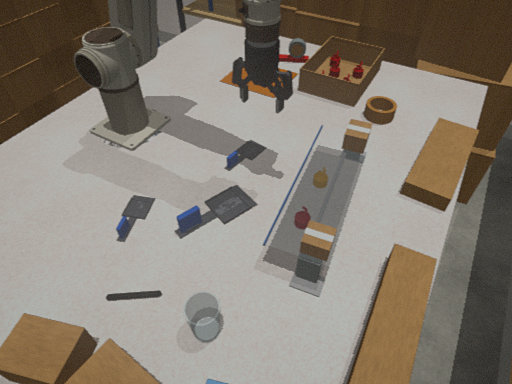

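View pics/d1.png

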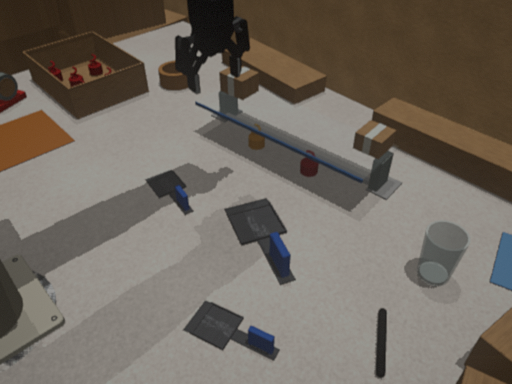

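The scene view shows the large scoop (handle about (190,220), pan (230,205)), red finial (302,219), brass finial (320,179) and blue lip (322,127)-(266,243). In the side view the handle is at (280,255), red at (309,166), and the lip runs (195,105)-(358,176).

```bash
cat > m.py <<'E'
from h import *
def comps(m,amin=15):
    n,l,s,c=cv2.connectedComponentsWithStats(m.astype(np.uint8)); return [(l==i,s[i],c[i]) for i in range(1,n) if s[i][4]>=amin]
def masks(p):
    h=cv2.cvtColor(p,cv2.COLOR_BGR2HSV).astype(int); H,S,V=h[...,0],h[...,1],h[...,2]
    return dict(blue=(H>105)&(H<130)&(S>110)&(V>50),red=((H<8)|(H>172))&(S>120)&(V>50),brass=(H>12)&(H<28)&(S>120)&(V>50))
E
python3 - <<'E'
from m import *
for n,f in(('scene','s1'),('side','d1')):
    p=cv2.imread(f'pics/{f}.png'); d=np.load(f'pics/{f}.npy'); P=cloud(n,d)
    for k,m in masks(p).items():
        for c,s,ce in comps(m):
            u,v=ce
            if n=='scene' and not(170<u<330 and 120<v<255): continue
            if n=='side' and not(170<u<380 and 95<v<300): continue
            q=P[c&(d>0)]; q=q[(q[:,2]>-.02)]
            print(n,k,s,ce.round(1),'med',np.median(q,0).round(3),'lo',np.percentile(q,3,0).round(3),'hi',np.percentile(q,97,0).round(3))
            if k=='blue': 
                b=cv2.boxPoints(cv2.minAreaRect(np.argwhere(c)[:,::-1].astype(np.float32)))
                print('   box',b.round(0).tolist())
                if s[2]*s[3]>3000 or s[4]<300 or 1:
                    t=q[q[:,2]>.05]
                    if len(t)>10:
                        m0=t[:,:2].mean(0);w=np.linalg.svd(t[:,:2]-m0,full_matrices=0)[2][0]; pr=(t[:,:2]-m0)@w
                        print('   top',m0.round(4),'dir',w.round(3),np.degrees(np.arctan2(w[1],w[0])).round(1),pr.min(),pr.max(),t[:,2].max())
E
```

```text
scene blue [227 151  10   8  34] [231.7 154.6] med [0.399 0.003 0.04 ] lo [ 0.392 -0.015  0.037] hi [0.404 0.022 0.042]
   box [[226.0, 157.0], [235.0, 150.0], [237.0, 152.0], [228.0, 159.0]]
scene blue [177 206  22  14 104] [187.6 212.6] med [ 0.433 -0.246  0.059] lo [ 0.421 -0.271  0.056] hi [ 0.444 -0.222  0.062]
   box [[176.0, 216.0], [196.0, 205.0], [199.0, 209.0], [179.0, 220.0]]
   top [ 0.4326 -0.2466] dir [-0.359 -0.934] -111.0 -0.027616904111530657 0.028003061735821497 0.062132239425932156
scene brass [314 171  13  14  88] [320.1 177.4] med [0.672 0.    0.084] lo [ 0.657 -0.019  0.082] hi [0.686 0.017 0.086]
scene brass [315 224  21  11  77] [326.2 229.2] med [ 0.757 -0.178  0.125] lo [ 0.735 -0.185  0.123] hi [ 0.772 -0.167  0.126]
scene brass [312 238   8   8  21] [315.9 241.2] med [ 0.749 -0.216  0.125] lo [ 0.744 -0.226  0.123] hi [ 0.754 -0.208  0.127]
scene brass [320 240  11  11  45] [325.3 244.2] med [ 0.769 -0.212  0.124] lo [ 0.758 -0.222  0.123] hi [ 0.779 -0.205  0.126]
side blue [230 118  27  14  39] [243.1 124.3] med [0.606 0.053 0.086] lo [0.602 0.016 0.084]
[... 858 characters left out ...]
5 193. ] med [0.396 0.002 0.041] lo [ 0.391 -0.014  0.01 ] hi [0.413 0.036 0.043]
   box [[174.0, 187.0], [179.0, 184.0], [191.0, 203.0], [186.0, 207.0]]
side blue [270 232  20  26 231] [279.2 244.7] med [ 0.428 -0.244  0.06 ] lo [ 0.416 -0.27   0.057] hi [ 0.443 -0.217  0.062]
   box [[269.0, 234.0], [276.0, 230.0], [290.0, 256.0], [282.0, 260.0]]
   top [ 0.4286 -0.2441] dir [0.367 0.93 ] 68.5 -0.02821600425433187 0.03211872816189801 0.06268784370169411
side red [301 158  17  18 194] [308.4 166.6] med [ 0.66  -0.102  0.028] lo [ 0.65  -0.113  0.009] hi [ 0.674 -0.085  0.041]
side brass [249 133  15  16 197] [255.7 141. ] med [0.644 0.051 0.025] lo [0.633 0.041 0.007] hi [0.658 0.072 0.033]
```

```bash
python3 - <<'E'
from m import *
o=get_obs(); print(Rotation.from_quat(o['tool_rot']).as_matrix().round(3))
ex=np.array([.9928,.12]);L=np.array([.6254,-.0956])
for n,f in(('scene','s1'),('side','d1')):
    p=cv2.imread(f'pics/{f}.png'); h=cv2.cvtColor(p,cv2.COLOR_BGR2HSV).astype(int)
    m=((h[...,0]<9)|(h[...,0]>170))&(h[...,1]>80)&(h[...,2]>40)
    for c,s,ce in comps(m):
        if 280<ce[0]<330 and 150<ce[1]<235:
            x=np.nonzero(c.any(0))[0]; w=c.sum(1); print(n,s,w[s[1]:s[1]+s[3]])
            top=s[1]; bot=s[1]+s[3]-1
            r=np.nonzero(w>.8*w.max())[0]; print(r.min(),r.max(), ray(n,s[0]+s[2]/2-.5,(r.min()+bot)/2,.0155).round(4))
    print('glass',ray(n,*{'scene':(205,328),'side':(433,272)}[n],0).round(3))
# pan ends & pan direction check
print(ray('scene',230,205,0).round(3),ray('side',255,222,0).round(3))
E
```

```text
[[ 0.     1.    -0.002]
 [ 1.    -0.    -0.   ]
 [-0.    -0.002 -1.   ]]
scene [295 207  15  22 221] [ 2  3  2  2  5  9 11 13 13 15 15 15 15 14 14 13 13 12 11 11  8  5]
214 223 [ 0.6731 -0.0992  0.0155]
glass [ 0.615 -0.441  0.   ]
side [301 158  17  19 256] [ 4  8 10 13 16 17 17 17 17 17 17 16 16 16 16 15 13 10  1]
162 173 [ 0.6649 -0.0996  0.0155]
glass [ 0.623 -0.438  0.   ]
[ 0.478 -0.134  0.   ] [ 0.475 -0.13   0.   ]
```

Call:
{"api": "apply_moves", "payload": {"targets": [[[-0.3,-0.8,0,7,1],[-0.3,-0.8,0,7,1],[-0.3,-0.8,0,7,1],[-0.3,-0.8,0,7,1],[-0.3,-0.8,0,7,1],[-0.25,-0.8,0,7,1],[0,-0.8,0,7,1],[0,-0.5,0,7,1]]]}}

```text
clock: 0.77
eef_pos: [0.4325, -0.2378, 0.2481]
tool_rot: [0.307, 0.952, -0.0, -0.0]
ft_force: [1.0, 0.6, 0.5]
grip_width: 0.0857
grasp_force: 0.0
```

Call:
{"api": "apply_moves", "payload": {"targets": [[[0,0,-0.3,-7,1],[0,0,-0.3,-7,1],[0,0,-0.3,-7,1],[0,0,-0.3,-7,1],[0,0,-0.3,-7,1],[0,0,-0.3,-7,1],[0,0,-0.3,-7,1],[0,0,0,-7,1]]]}}

```text
clock: 1.43
eef_pos: [0.4316, -0.2344, 0.1613]
tool_rot: [0.721, 0.693, -0.001, -0.003]
ft_force: [-1.2, 0.3, 0.7]
grip_width: 0.0853
grasp_force: 0.0
```

Call:
{"api": "apply_moves", "payload": {"targets": [[[0,0,0,-7,1],[0,0,0,-7,1],[0,0,0,-7,1],[0,0,0,-0.5,1],[0,0,0,0,1],[0,0,0,0,1]]]}}

```text
clock: 1.93
eef_pos: [0.4333, -0.2353, 0.1641]
tool_rot: [0.835, 0.55, -0.0, -0.0]
ft_force: [0.8, -0.3, -0.2]
grip_width: 0.0853
grasp_force: 0.0
```

```bash
cat >> m.py <<'E'
def wristcal():
    o=get_obs(); T=np.eye(4); T[:3,:3]=Rotation.from_quat(o['tool_rot']).as_matrix(); T[:3,3]=o['eef_pos']
    c=imaging.get_calibration('wrist'); return np.array(c['camera_matrix']),T@np.array(c['hand_eye']),o
def wcloud(d,K,T):
    v,u=np.indices(d.shape); q=np.stack([u,v,np.ones_like(u)],-1)@np.linalg.inv(K).T*d[...,None]
    return q@T[:3,:3].T+T[:3,3]
def fin(f):
    K,T,o=wristcal(); p,d=save('wrist',f); P=wcloud(d,K,T)
    m=masks(p)['blue']&(d>0); t=P[m]; t=t[(t[:,2]>.052)&(t[:,2]<.07)]
    r=cv2.minAreaRect((t[:,:2]*1000).astype(np.float32)); print('tcp',np.round(o['eef_pos'],4),'toolx yaw',np.degrees(2*np.arctan2(o['tool_rot'][1],o['tool_rot'][0])).round(1))
    m0=t[:,:2].mean(0);w=np.linalg.svd(t[:,:2]-m0,full_matrices=0)[2][0]
    print('fin',r,'mean',m0.round(4),'yaw',np.degrees(np.arctan2(w[1],w[0])).round(1),'z',np.median(t[:,2]).round(4),len(t))
    return p,d,P
E
python3 -c "
from m import *
fin('w1')"
```

```text
tcp [ 0.4333 -0.2353  0.1641] toolx yaw 66.7
fin ((429.47869873046875, -242.06944274902344), (58.96327209472656, 15.802857398986816), 67.2411880493164) mean [ 0.4306 -0.2402] yaw -111.3 z 0.0596 1381
```

View pics/w1.png

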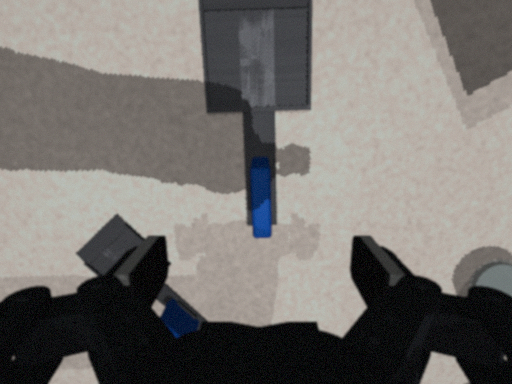

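The wrist view shows the fin at (262,197), pan above at (258,55), and a small scoop near (170,310), clear of the fingers.

Call:
{"api": "apply_moves", "payload": {"targets": [[[-0.1,-0.17,-0.45,0.5,1],[0,0,-0.5,0,1],[0,0,-0.5,0,1],[0,0,-0.5,0,1],[0,0,-0.5,0,1],[0,0,-0.4,0,1],[0,0,-0.2,0,1],[0,0,0,0,1]]]}}

```text
clock: 2.65
eef_pos: [0.4281, -0.2413, 0.0405]
tool_rot: [0.833, 0.553, -0.001, -0.002]
ft_force: [-0.7, -0.2, 0.4]
grip_width: 0.0855
grasp_force: 0.0
```

```bash
python3 -c "
from m import *
fin('w2')"
```

```text
tcp [ 0.4281 -0.2413  0.0405] toolx yaw 67.1
fin ((431.382080078125, -238.66644287109375), (51.10676956176758, 15.979424476623535), 68.52169799804688) mean [ 0.4325 -0.2359] yaw -111.5 z 0.0597 4720
```

Call:
{"api": "apply_moves", "payload": {"targets": [[[0,0,0,0.5,-1],[0,0,0,0,-1],[0,0,0,0,-1],[0,0,0,0,-1],[0,0,0,0,-1],[0,0,0,0,-1],[0,0,0,0,-1],[0,0,0,0,-1]]]}}

```text
clock: 3.37
eef_pos: [0.4301, -0.2425, 0.043]
tool_rot: [0.831, 0.556, 0.0, 0.001]
ft_force: [-0.2, -0.2, 4.5]
grip_width: 0.015
grasp_force: 59.7
```

Call:
{"api": "apply_moves", "payload": {"targets": [[[0,0,0,-3,-1],[0,0,0,-5,-1],[0,0,0,-5.5,-1],[0,0,0,-5.5,-1],[0,0,0,-5.5,-1],[0,0,0,-5.5,-1],[0,0,0,-5.5,-1],[0,0,0,-5.5,-1]]]}}

```text
clock: 4.03
eef_pos: [0.4299, -0.2421, 0.043]
tool_rot: [0.974, 0.228, 0.001, 0.0]
ft_force: [-0.1, 1.2, 5.4]
grip_width: 0.0153
grasp_force: 60.0
```

Call:
{"api": "apply_moves", "payload": {"targets": [[[0,0.3,0,-5.5,-1],[0,0.4,0,-5.5,-1],[0,0.4,0,-5.5,-1],[0,0.4,0,-3,-1],[0,0.4,0,0,-1],[0,0.4,0,0,-1],[0,0.3,0,0,-1],[0,0,0,0,-1]]]}}

```text
clock: 4.7
eef_pos: [0.4301, -0.1365, 0.043]
tool_rot: [0.998, 0.063, 0.001, -0.0]
ft_force: [-0.4, 3.6, 8.1]
grip_width: 0.0153
grasp_force: 60.3
```

```bash
python3 - <<'E'
from m import *
K,T,o=wristcal(); p,d=save('wrist','w3'); np.savez('pics/w3.npz',K=K,T=T)
save('scene','s3'); q,_=save('side','d3')
print(np.round(o['eef_pos'],4),np.degrees(2*np.arctan2(o['tool_rot'][1],o['tool_rot'][0])).round(2),o['joint_pos'][5])
cv2.imwrite('pics/v3.png',np.hstack([p[:,:],q[60:320,:][:, :].copy() if 0 else cv2.resize(q,(288,216),interpolation=cv2.INTER_AREA) if 0 else q[:, :288]]))
E
```

```text
[ 0.4301 -0.1365  0.043 ] 7.2 2.7076306185952976
```

View pics/w3.png

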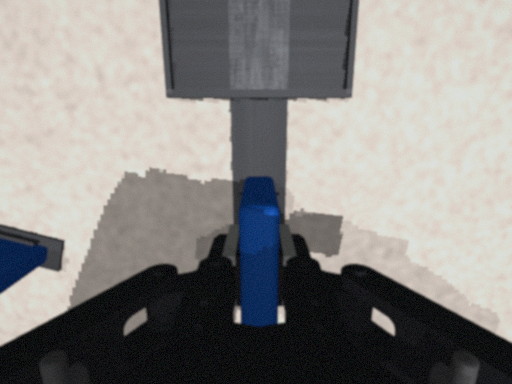

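View pics/d3.png

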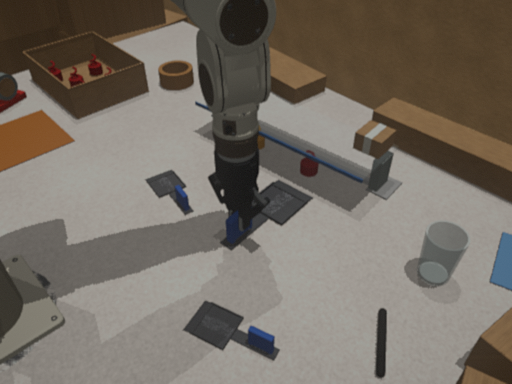

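Wrist: fin held centred (260,250), pan straight ahead (258,50). Side: pan in front of the shelf at (282,200), red finial at (309,166), seemingly near its axis.

```bash
python3 - <<'E'
from m import *
from scipy.optimize import least_squares
p=cv2.imread('pics/d3.png'); d=np.load('pics/d3.npy'); P=cloud('side',d)
h=cv2.cvtColor(p,cv2.COLOR_BGR2HSV).astype(int)
m=((h[...,0]<9)|(h[...,0]>170))&(h[...,1]>80)&(h[...,2]>40)
for c,s,ce in comps(m):
    if 290<ce[0]<330 and 150<ce[1]<185:
        q=P[c]; q=q[(q[:,2]>.006)&(q[:,2]<.03)]
        r=least_squares(lambda x:np.hypot(q[:,0]-x[0],q[:,1]-x[1])-.02,[.672,-.09],loss='soft_l1',f_scale=.002); print('red',len(q),r.x.round(4),np.abs(r.fun).mean())
# lip in side, z .0825 line
mb=masks(p)['blue']; pts=[]
for c,s,ce in comps(mb,10):
    if 190<ce[0]<365 and 100<ce[1]<182 and s[3]<40: pts+=np.argwhere(c)[:,::-1].tolist()
X=np.array([ray('side',u,v,.0845)[:2] for u,v in pts]); m0=X.mean(0); w=np.linalg.svd(X-m0,full_matrices=0)[2][0]
print('lip',m0.round(4),'shelf yaw',np.degrees(np.arctan2(w[1],w[0])).round(2)+90, X[:,1].min(),X[:,1].max())
# pan dark mask
V=h[...,2]; dm=(V<95)&(h[...,1]<90)
for c,s,ce in comps(dm,200):
    if 255<ce[0]<310 and 180<ce[1]<225: print('dark',s,ce)
for n,f in(('side','d3'),('scene','s3')):
    p=cv2.imread(f'pics/{f}.png'); cr=p[150:250,220:340] if n=='side' else p[170:270,190:310]
    cv2.imwrite(f'pics/c_{f}.png',cv2.resize(cr,None,fx=3.3,fy=3.3,interpolation=cv2.INTER_CUBIC))
a=cv2.imread('pics/c_d3.png');b=cv2.imread('pics/c_s3.png');cv2.imwrite('pics/c3.png',np.hstack([a,b]));
E
```

```text
red 180 [ 0.6715 -0.0928] 0.0019204246449339966<stdin>:14: RuntimeWarning: Mean of empty slice.
  ret = ret.dtype.type(ret / rcount)
Traceback (most recent call last):
numpy.linalg.LinAlgError: 1-dimensional array given. Array must be at least two-dimensional
```

Call:
{"api": "apply_moves", "payload": {"targets": [[[-0.01,0.12,0,0,-1],[-0.01,0.12,0,0,-1],[0.2,0.025,0,0,-1],[0.2,0.025,0,0,-1],[0.2,0.025,0,0,-1],[0.2,0.025,0,0,-1],[0.2,0.025,0,0,-1],[0,0,0,0,-1]]]}}

```text
clock: 5.52
eef_pos: [0.4687, -0.1234, 0.043]
tool_rot: [0.998, 0.062, -0.0, -0.0]
ft_force: [-1.5, -0.3, 9.2]
grip_width: 0.0151
grasp_force: 60.8
```

```bash
python3 - <<'E'
from m import *
save('scene','s4'); save('side','d4')
a=cv2.imread('pics/d4.png')[120:240,230:350];b=cv2.imread('pics/s4.png')[160:280,210:330]
cv2.imwrite('pics/c4.png',cv2.resize(np.hstack([a,b]),None,fx=3.3,fy=3.3,interpolation=cv2.INTER_CUBIC))
E
```

```text
(no output)
```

View pics/c4.png

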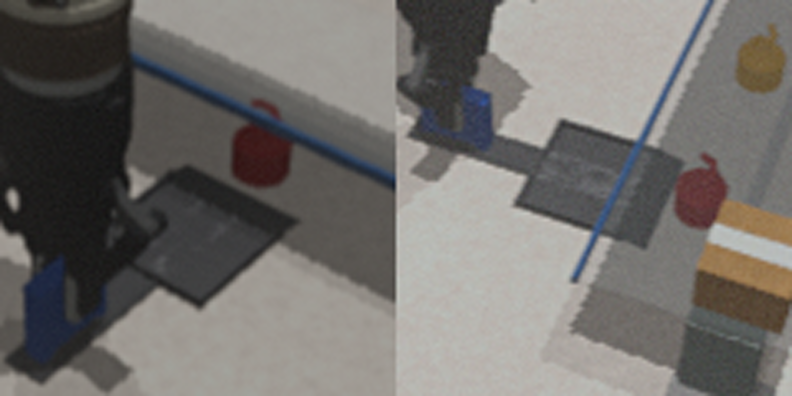

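Crop: front edge midpoint lies directly on the line to the red finial's foot in both views, just short of contact. Proceed slowly.

Call:
{"api": "apply_moves", "payload": {"targets": [[[0.15,0.019,0,0,-1],[0.15,0.019,0,0,-1],[0.15,0.019,0,0,-1],[0.15,0.019,0,0,-1],[0.15,0.019,0,0,-1],[0.15,0.019,0,0,-1],[0.15,0.019,0,0,-1],[0.15,0.019,0,0,-1]]]}}

```text
clock: 6.28
eef_pos: [0.5134, -0.1177, 0.043]
tool_rot: [0.998, 0.061, -0.003, 0.0]
ft_force: [-11.1, -2.3, 15.8]
grip_width: 0.0154
grasp_force: 61.6
```

Call:
{"api": "apply_moves", "payload": {"targets": [[[0.12,0.015,0,0,-1],[0.12,0.015,0,0,-1],[0.12,0.015,0,0,-1],[0.12,0.015,0,0,-1],[0.12,0.015,0,0,-1],[0.12,0.015,0,0,-1],[0.12,0.015,0,0,-1],[0,0,0,0,-1]]]}}

```text
clock: 6.95
eef_pos: [0.5488, -0.1133, 0.043]
tool_rot: [0.998, 0.061, -0.001, 0.0]
ft_force: [-6.7, 0.1, 10.8]
grip_width: 0.0155
grasp_force: 61.0
```

```bash
python3 - <<'E'
from m import *
save('scene','s5'); save('side','d5')
a=cv2.imread('pics/d5.png')[110:230,240:360];b=cv2.imread('pics/s5.png')[160:280,230:350]
cv2.imwrite('pics/c5.png',cv2.resize(np.hstack([a,b]),None,fx=3.3,fy=3.3,interpolation=cv2.INTER_CUBIC))
E
```

```text
(no output)
```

View pics/c5.png

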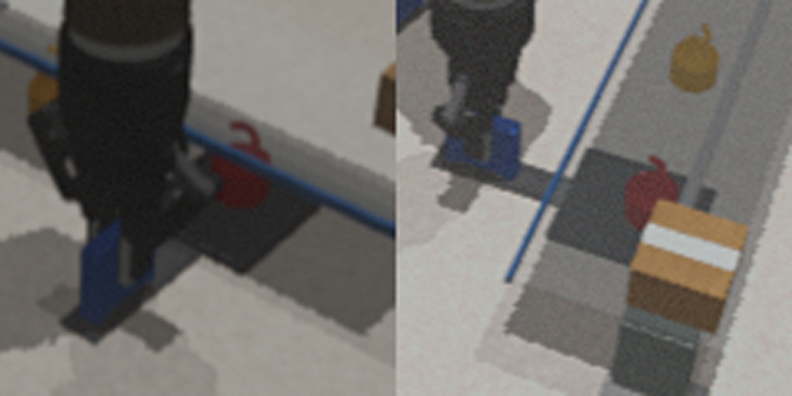

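The finial is upright on the ramp/pan, with the front edge already past the bar. Push about 20 mm more.

Call:
{"api": "apply_moves", "payload": {"targets": [[[0.1,0.0125,0,0,-1],[0.1,0.0125,0,0,-1],[0.1,0.0125,0,0,-1],[0.1,0.0125,0,0,-1],[0.1,0.0125,0,0,-1],[0.08,0.01,0,0,-1],[0,0,0,0,-1],[0,0,0,0,-1]]]}}

```text
clock: 7.72
eef_pos: [0.5716, -0.1105, 0.043]
tool_rot: [0.998, 0.061, -0.002, -0.0]
ft_force: [-6.9, -1.3, 10.6]
grip_width: 0.0153
grasp_force: 61.0
```

Call:
{"api": "apply_moves", "payload": {"targets": [[[-0.03,-0.004,0,0,-1],[-0.05,-0.006,0,0,-1],[-0.08,-0.01,0,0,-1],[-0.1,-0.0125,0,0,-1],[-0.1,-0.0125,0,0,-1],[-0.1,-0.0125,0,0,-1],[-0.06,-0.008,0,0,-1],[-0.02,0,0,0,-1]]]}}

```text
clock: 8.38
eef_pos: [0.5525, -0.1131, 0.043]
tool_rot: [0.998, 0.062, 0.001, 0.0]
ft_force: [3.4, 0.8, 1.1]
grip_width: 0.0154
grasp_force: 59.4
```

```bash
python3 - <<'E'
from m import *
save('scene','s6'); save('side','d6')
a=cv2.imread('pics/d6.png')[110:230,240:360];b=cv2.imread('pics/s6.png')[160:280,230:350]
cv2.imwrite('pics/c6.png',cv2.resize(np.hstack([a,b]),None,fx=3.3,fy=3.3,interpolation=cv2.INTER_CUBIC))
E
```

```text
(no output)
```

View pics/c6.png

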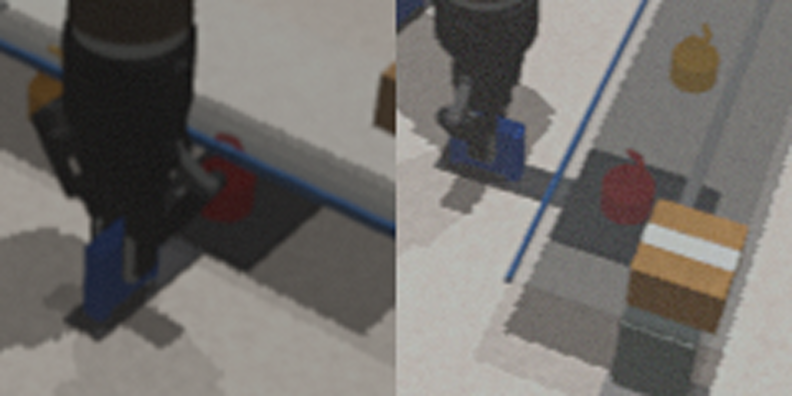

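The finial stands in the pan, upright (scene crop (627,195)), brass untouched. Draw out about 115 mm.

Call:
{"api": "apply_moves", "payload": {"targets": [[[-0.05,-0.006,0,0,-1],[-0.1,-0.0125,0,0,-1],[-0.15,-0.019,0,0,-1],[-0.2,-0.025,0,0,-1],[-0.2,-0.025,0,0,-1],[-0.2,-0.025,0,0,-1],[-0.2,-0.025,0,0,-1],[-0.2,-0.025,0,0,-1]]]}}

```text
clock: 9.15
eef_pos: [0.5007, -0.1196, 0.043]
tool_rot: [0.998, 0.062, 0.001, 0.0]
ft_force: [6.3, 0.2, 5.8]
grip_width: 0.0151
grasp_force: 60.0
```

Call:
{"api": "apply_moves", "payload": {"targets": [[[-0.2,-0.025,0,0,-1],[-0.2,-0.025,0,0,-1],[-0.2,-0.025,0,0,-1],[-0.2,-0.025,0,0,-1],[-0.2,-0.025,0,0,-1],[-0.2,-0.025,0,0,-1],[-0.15,-0.019,0,0,-1],[-0.1,-0.0125,0,0,-1]]]}}

```text
clock: 9.82
eef_pos: [0.4425, -0.1269, 0.043]
tool_rot: [0.998, 0.062, 0.001, 0.0]
ft_force: [5.7, 0.7, 9.0]
grip_width: 0.0152
grasp_force: 60.6
```

Call:
{"api": "apply_moves", "payload": {"targets": [[[-0.15,-0.019,0,0,-1],[-0.12,-0.015,0,0,-1],[-0.08,-0.01,0,0,-1],[-0.04,0,0,0,-1],[0,0,0,0,-1],[0,0,0,0,-1]]]}}

```text
clock: 10.32
eef_pos: [0.4269, -0.1288, 0.043]
tool_rot: [0.998, 0.062, 0.001, 0.0]
ft_force: [2.7, 0.7, 6.9]
grip_width: 0.0156
grasp_force: 60.2
```

```bash
python3 - <<'E'
from m import *
save('scene','s7'); save('side','d7')
a=cv2.imread('pics/d7.png')[120:240,220:340];b=cv2.imread('pics/s7.png')[160:280,200:320]
cv2.imwrite('pics/c7.png',cv2.resize(np.hstack([a,b]),None,fx=3.3,fy=3.3,interpolation=cv2.INTER_CUBIC))
E
```

```text
(no output)
```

View pics/c7.png

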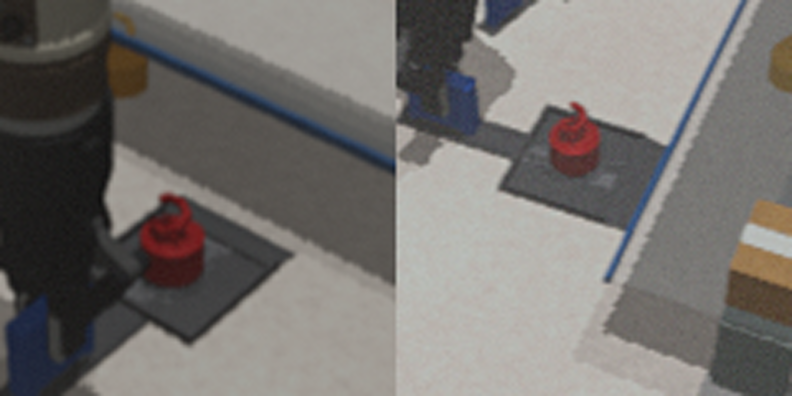

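The red finial stands upright in the pan, fully clear of the lip (side crop (172,245)). Release and rise.

Call:
{"api": "apply_moves", "payload": {"targets": [[[0,0,0,0,-0.3],[0,0,0,0,-0.1],[0,0,0,0,0.1],[0,0,0,0,0.1],[0,0,0,0,0.1],[0,0,0,0,0.1],[0,0,0.1,0,0.1],[0,0,0.2,0,0.1]]]}}

```text
clock: 11.08
eef_pos: [0.4254, -0.1282, 0.0539]
tool_rot: [0.998, 0.062, -0.001, -0.0]
ft_force: [0.1, 0.7, 1.1]
grip_width: 0.0469
grasp_force: 0.0
```

Call:
{"api": "apply_moves", "payload": {"targets": [[[0,0,0.4,0,0.1],[0,0,0.5,0,0.1],[0,0,0.5,0,0.1],[0,0,0.5,0,0.1],[0,0,0.5,0,0.1],[0,0,0.5,0,0.1],[0,0,0.2,0,0.1],[0,0,0,0,0.1]]]}}

```text
clock: 11.75
eef_pos: [0.4279, -0.129, 0.1809]
tool_rot: [0.998, 0.062, 0.003, 0.001]
ft_force: [0.2, -0.8, 0.4]
grip_width: 0.0469
grasp_force: 0.0
```

```bash
python3 - <<'E'
from m import *
p,d=save('side','d8'); print(get_obs()['ft_force'])
P=cloud('side',d)
for c,s,ce in comps(masks(p)['red'],60):
    if 200<ce[0]<340 and 120<ce[1]<240:
        q=P[c&(d>0)]; print(ce,np.percentile(q,[2,50,98],0).round(3))
cv2.imwrite('pics/c8.png',cv2.resize(p[60:300,160:400],None,fx=2.4,fy=2.4,interpolation=cv2.INTER_CUBIC))
E
```

```text
[-0.46447268 -0.18777273  0.2234623 ]
[271.98860399 193.93162393] [[ 0.519 -0.131  0.005]
 [ 0.532 -0.119  0.032]
 [ 0.558 -0.091  0.056]]
```

View pics/c8.png

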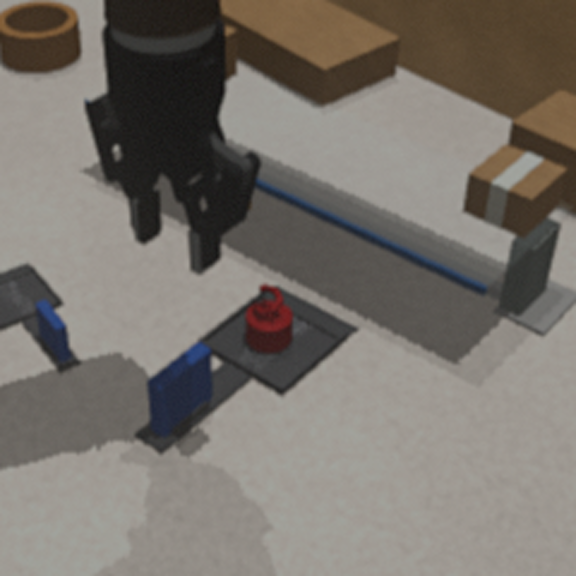

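The scoop lies flat and released with the red finial upright in the pan at (268,325), and the gripper touches nothing.

```bash
python3 -c "
from h import *
print(order.job_done())"
```

```text
the job is handed in; nothing more can be done
None
```

The red finial stands upright in the scoop's pan, fully clear of the shelf, with the scoop flat on the table and released; the brass finial showed no sign of being moved, and the job was handed in at about 12 s.

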